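# Prop the sprung guard open and snug up the trim knob

## Robot

A 6-joint arm with a two-finger parallel gripper is mounted at the origin on the work surface. World frame = base frame: x ahead of the robot, y to its left, z up, the work surface at z = 0. Lengths are in m, angles in rad, forces in N, time in s.
With the tool pointing down it reaches from about 0.35 to 0.775 m from the base axis. Payload 5.5 kg.
Tool frame: the origin (TCP) lies at the very end of the fingers, on their centre line; the grasp point (between the pads) lies 19 mm behind it; z points along the fingers, y is the line along which they close (so a half turn about z gives the same grasp; the last joint's range is limited). The gripper opens to 85 mm and grips with 20 to 120 N. Pads are 22 mm wide; open, the fingers measure 114 mm over their backs; the gripper's body (76 mm by 85 mm) begins 54 mm behind the grasp point. The pads swing forward as they close: fully open they stand 13 mm farther back than shut.
Start: joints at [-1.324, 0.313, 0.046, 1.304, 0, 1.431], TCP at [0.217, -0.533, 0.231] pointing down, gripper open.
Joint ranges: [-2.76, 2.76], [-0.86, 1.69], [-1.03, 1.26], [-2.2, 2.34], [-1.47, 1.5], [-3.14, 3.14]. Speed limits (rad/s): [2.57, 2.57, 3.14, 3.14, 3.14, 3.14].

## Interface

Orientations are given as a unit quaternion [w, x, y, z].
In Python, from workcell import get_state, read_camera, calibration, hand_in gives the robot as it stands.
- The arm moves only by the tool drive_tool, never from a script. Its argument "deltas" is a list that holds one entry, the list of rows, each a list of 7 numbers: the closure in counts, from 0 (fully open) to 255 (shut), then the shift along the tool's x, y, z in m, then the turn, a rotation vector about the tool's x, y, z in degrees. A call has 1 to 12 rows; each row is the pose to reach, as a shift and turn from the pose commanded when the call began, along the tool's axes at that moment; what a row does not reach only later rows make up. A row lasts 1/8 s, in which the tool goes at most 62.5 mm and 10.7 degrees, less where a joint would pass 70% of its speed; a pose out of reach is approached as far as the arm can. A call with a gripper value outside its range is refused whole. The fingers move at their own pace and stop on an object; "newtons" is the grip in N (left out, the last holds). Time passes only in rows, so rows that repeat a pose let the fingers close. It gives the time, the measured TCP pose, the force, the opening and the grip force at its end, in the units of the state.
- get_state(): the state, without advancing time (a new reading comes with each control period).
- read_camera(name): name is "scene" or "top"; returns (picture, depth): 400x640x3 uint8, red, green, blue; 400x640 float32, m along the optical axis (not along the pixel's ray), 0 where there is no reading.
- calibration(name): a dict with "mtx" (3x3 intrinsics, pixels), "world_from_camera" (4x4, takes a point from camera to world coordinates). Camera axes: x right, y up, looking along -z (the intrinsics and any distortion apply to the point x, -y, -z); pixel columns grow to the right and rows downward; lengths in m; the calibration is good to about 2 mm. A picture is of the moment at which its call begins. calibration takes no time and is no camera call.
- hand_in(): hands the job in; it is judged then, once.
The state is a dict: "clock": time; "joint_pos": joint angles; "qvel": joint speeds; "tau": joint torques, N m; "tcp_pos": TCP position; "orientation": TCP orientation; "wrist_force": force on the tool from outside, world axes, zero at the start; "ft_torque": the same for the moment, N m; "finger_gap": finger opening in m; "grip_force": force on a finger pad.
Only numpy, scipy, OpenCV 4.12 (cv2) and the standard library are available. Lean on these libraries where they do the work, as an engineer would, in place of code of your own. Each camera call takes 0.05 s, during which the arm holds its last target. There are 200 camera calls.

## Task

On the grey trim box, prop the sprung flip cover open with the square steel bar, seated level in both forked posts so that the cover leans on it (the bar itself can raise the cover from its free front edge on the way). Then turn the knob beneath clockwise (seen from above) until it comes up snug against its hidden stop, about 0.3 N m held for a moment, never more than 0.5 N m, let go and leave it there. Be gentle with the bar, never let the cover snap down, leave the cover propped and do not disturb the loose parts on the bench.

Things in the scene. Friction and masses are not known exactly. Their poses are not given: they have to be found in the camera images.
- trim_box: Fixed grey box, base 240 (x) x 150 (y) x 35 mm high, spanning x -130 to +110. Origin: on the bench under it; z up, x from its open front to its hinge side (away from the robot at yaw 0), y to the left. Hinge pedestal at x +85 to +109, 100 mm wide, top z 100. Two forked steel posts at y -66 and +66 (see rest_right). Knob at x -45, y 0. All seating sizes are in this frame.
- cover (a joint): Opening angle (rad) of the flip cover: 0 shut and level, up to 1.6. Clear plate 195 x 100 mm with an aluminium flange down each long side; the bar slides on the flanges' straight lower edges, 12 mm below the hinge line. 0.18 to 0.28 kg, sprung shut (0.12 to 0.21 N m): falls shut from any angle if let go. Lifting its front takes about 2 N. Propped it reads about 1.35.
- cover_hinge (a point): Hinge axis of the cover, mid-width, at x +85, z 105 mm of trim_box; the axis runs along trim_box y.
- cover_lip (a point): Free front end of the cover, mid-width, at the height of the flanges' lower edges; shut: x -110, z 93 mm of trim_box. Below it the front is open: 58 mm of air above the base, and the knob's edge is at least 40 mm behind it.
- rest_right (a point): Centre of the slot floor (trim_box x +54, y -66, z 170 mm) of the right post's fork. Each post is 12 mm thick in y and spans x +34 to +74; its upright slot is 18 mm wide in x, 18 mm deep (prong tips z 188), open upwards and through in y. The sprung cover presses a seated bar against the front (-x) prongs with about 3 N.
- rest_left (a point): Centre of the slot floor (trim_box x +54, y +66, z 170 mm) of the left post's fork, the same shape.
- prop_bar: Loose square steel bar, 270 mm long (x axis), 12 x 12 mm, 0.08 to 0.17 kg. Origin: its centre, 46 mm above the bench on the rack. Its ends overhang the rack's blocks by 64 mm and can be grasped from above. Held 110 mm from its centre it reaches under the cover and over both posts with the hand beside the box. Seated: centre z 176 mm of trim_box, middle within 55 mm of the box's.
- rack: Fixed wooden rack, foot 180 (x) x 70 (y) mm, two blocks at x -60 and +60 mm (22 mm wide), tops 40 mm above the bench, on which the bar lies along rack x. Origin: centre of the underside.
- knob_grip (a point): On the knob's axis (trim_box x -45, y 0), 72 mm above the bench. Knob: 44 mm disc (top at 54 mm) with an upright grip bar 42 mm long (this point's x), 14 mm thick (y), top at 84 mm, pointing 0.9 rad clockwise to 0.3 anticlockwise of trim_box x at the start. Turning friction 0.04 N m. The unseen stop lies 0.5 to 1.1 rad clockwise of the start; nothing seen tells how far.
- knob_mark (a point): End of the white index line on top of the knob's grip bar, 18 mm from the axis (towards -x of point knob_grip), 84 mm above the bench. The knob stays where it is left.
- collar (a joint): Sprung aluminium ring (64 mm across, z 35 to 43 mm) under the knob, which carries the knob's stop. 0 at rest; once the knob meets the stop the ring gives clockwise with it, 2.5 N m per rad (0.12 rad = 0.3 N m, 0.2 rad = 0.5 N m), and springs back to 0 with the knob when that is let go.
- gear: Loose dark steel gear, 80 mm across, 30 mm high; a bystander. Origin: centre of the underside.
- bearing: Loose steel bearing ring, 72 mm across, 20 mm high; a bystander. Origin: centre of the underside.
- wrench: Loose steel wrench 170 mm long (its x axis), lying on the bench; a bystander. Origin: centre of the underside.

How it is judged:
By the outcome, as a careful person would: the job done as asked, in the order asked, and still so for the second after the job is handed in, with the robot touching nothing.
It also fails if it takes over 72 s, if anything falls off the work surface, if the arm or the gripper's body presses on something with over 40 N, if the wrist force passes 120 N, or if a joint passes its speed limit or range.

## Working session

There is one attempt and no reset: what is moved stays moved. The work goes in short steps, Python scripts to look and compute and a tool call to move; the robot and the scene stay as the last step left them, time stands still between calls to the robot, and variables do not carry over. Pictures are saved under pics/ and viewed, at most 11 in all, crops included, and the job is handed in when it is done.

Besides the shell and the picture viewer there is one more tool, called after "Call:" as a command line: name --argument value ..., lists and objects as JSON in quotes. drive_tool: Moves the arm, as the interface text tells. Its arguments: {"type":"object","properties":{"deltas":{"type":"array","items":{"type":"array","items":{"type":"array","items":{"type":"number"}}}},"newtons":{"type":"number"}},"required":["deltas"]}

```bash
mkdir -p pics; ls; python3 - <<'E'
from workcell import *
import cv2,numpy as np
for n in("top","scene"):
    p,d=read_camera(n);c=calibration(n);np.savez(f"{n}0.npz",p=p,d=d)
    cv2.imwrite(f"pics/{n}0.png",p[...,::-1]);print(n,np.round(c["mtx"],1).tolist(),np.round(c["world_from_camera"],3).tolist(),[k for k in c])
print(get_state())
E
```

```text
pics
top [[384.0, 0.0, 318.3], [0.0, 384.0, 197.0], [0.0, 0.0, 1.0]] [[0.022, 0.99, -0.14, 0.444], [-1.0, 0.023, 0.004, 0.024], [0.008, 0.14, 0.99, 1.026], [0.0, 0.0, 0.0, 1.0]] ['mtx', 'world_from_camera']
scene [[489.6, 0.0, 320.1], [0.0, 489.6, 197.9], [0.0, 0.0, 1.0]] [[0.86, -0.304, 0.411, 1.118], [0.511, 0.522, -0.683, -0.923], [-0.007, 0.797, 0.604, 0.976], [0.0, 0.0, 0.0, 1.0]] ['mtx', 'world_from_camera']
{'clock': 0.1, 'joint_pos': array([-1.32360476e+00,  3.13902848e-01,  4.50416385e-02,  1.30359208e+00,
       -1.70524491e-05,  1.43118061e+00]), 'qvel': array([ 0.00011252, -0.00214099,  0.00383527, -0.00012272, -0.00071496,
        0.00060414]), 'tau': array([ 2.03031828e-03, -4.81725562e+01,  2.99244225e+01,  1.26777560e-02,
       -1.66410614e-04, -1.91381289e-06]), 'tcp_pos': array([ 0.21676927, -0.53205964,  0.23048998]), 'orientation': array([-8.26825593e-04,  9.81355402e-01,  1.92200128e-01, -5.30547426e-05]), 'wrist_force': array([ 0.20140555,  0.1749838 , -0.11937291]), 'ft_torque': array([-0.02035355, -0.06349691, -0.00324216]), 'grip_force': 0.0, 'finger_gap': 0.0853908264948104}
```

View pics/top0.png

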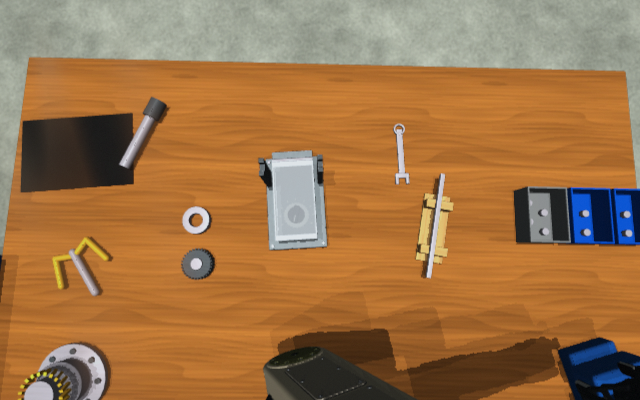

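View pics/scene0.png

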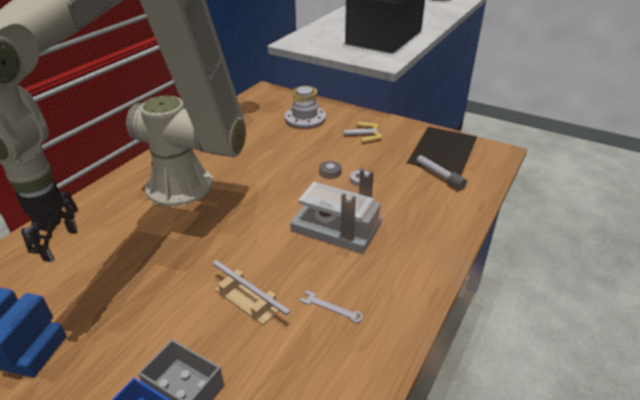

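The top view shows the box at about (297,200), bar from (442,175) to (429,276), gear (197,264), bearing (196,220) and wrench (401,155). The scene view shows both posts with the cover shut.

```bash
cat > h.py <<'E'
from workcell import *
import cv2,numpy as np
def cloud(n,p=None,d=None):
    if d is None: p,d=read_camera(n)
    c=calibration(n);K=c["mtx"];T=c["world_from_camera"]
    v,u=np.mgrid[:400,:640]
    X=np.stack([(u-K[0,2])/K[0,0]*d,-(v-K[1,2])/K[1,1]*d,-d],-1)@T[:3,:3].T+T[:3,3]
    X[d==0]=np.nan
    return p,d,X
def px(n,P):
    c=calibration(n);K=c["mtx"];T=c["world_from_camera"]
    q=(np.asarray(P)-T[:3,3])@T[:3,:3]
    return K[0,0]*q[...,0]/-q[...,2]+K[0,2],-K[1,1]*q[...,1]/-q[...,2]+K[1,2]
def ray(n,u,v,z):
    c=calibration(n);K=c["mtx"];T=c["world_from_camera"]
    r=T[:3,:3]@np.array([(u-K[0,2])/K[0,0],-(v-K[1,2])/K[1,1],-1]);o=T[:3,3]
    return o+r*(z-o[2])/r[2]
def rect(P): 
    r=cv2.minAreaRect(P[:,:2].astype(np.float32)*1000);return [np.round(np.array(x),1).tolist() for x in r]
E
python3 - <<'E'
from h import *
for n in("top","scene"):
    f=np.load(n+"0.npz");p,d,X=cloud(n,f["p"],f["d"]);x,y,z=X[...,0],X[...,1],X[...,2]
    box=(abs(y-.06)<.16)&(abs(x-.44)<.2)
    print(n,"table z",np.nanmedian(z[(abs(x-.6)<.05)&(abs(y+.1)<.05)]))
    for nm,m in dict(base=box&(abs(z-.035)<.006),post=box&(z>.165),ped=box&(z>.09)&(z<.115),
        bar=(y<-.15)&(y>-.42)&(x>.25)&(x<.55)&(z>.046)&(z<.065),foot=(y<-.15)&(y>-.42)&(x>.25)&(x<.55)&(z>.007)&(z<.03),
        blk=(y<-.15)&(y>-.42)&(x>.25)&(x<.55)&(z>.034)&(z<.045)).items():
        k,l,s,c=cv2.connectedComponentsWithStats(m.astype(np.uint8))
        for i in range(1,k):
            if s[i,4]>25: Q=X[l==i];print(nm,s[i,:].tolist(),rect(Q),"z",np.round(np.median(Q[:,2]),4), "mean",np.round(Q.mean(0),4))
f=np.load("top0.npz")["p"][130:300,240:480];cv2.imwrite("pics/c1.png",cv2.resize(f[...,::-1],None,fx=3.3,fy=3.3,interpolation=cv2.INTER_CUBIC))
E
```

```text
top table z -0.001207380160027638
base [267, 175, 60, 76, 1414] [[547.2, 76.9], [195.1, 149.8], 4.7] z 0.0338 mean [0.517  0.0681 0.0338]
post [259, 162, 7, 16, 92] [[623.1, 149.3], [31.1, 12.2], 4.9] z 0.1742 mean [0.623  0.1488 0.1769]
post [318, 165, 6, 10, 50] [[628.8, 16.9], [20.9, 11.2], 1.7] z 0.1845 mean [0.6267 0.0176 0.179 ]
post [290, 347, 127, 53, 3886] [[256.7, -14.2], [7.7, 170.5], 13.1] z 0.4277 mean [ 0.2557 -0.0095  0.4093]
ped [272, 169, 46, 73, 2911] [[556.9, 78.0], [174.6, 100.3], 4.8] z 0.1078 mean [0.5538 0.0779 0.1078]
bar [426, 212, 14, 67, 336] [[467.0, -272.5], [13.2, 167.6], 81.2] z 0.0507 mean [ 0.4656 -0.2718  0.0507]
foot [421, 214, 10, 10, 40] [[538.1, -265.8], [21.4, 26.4], 62.8] z 0.0081 mean [ 0.538  -0.2665  0.0082]
foot [436, 220, 12, 28, 96] [[498.2, -307.9], [22.1, 72.7], 81.0] z 0.0079 mean [ 0.495  -0.3068  0.0082]
foot [417, 228, 13, 27, 97] [[477.0, -259.2], [27.1, 72.7], 82.1] z 0.0084 mean [ 0.4795 -0.2567  0.0105]
blk [420, 241, 11, 13, 90] [[461.4, -254.8], [24.3, 31.9], 84.9] z 0.0389 mean [ 0.4571 -0.2552  0.0389]
blk [435, 247, 13, 10,
[... 353 characters left out ...]
9] [[624.0, 148.5], [19.2, 28.4], 56.6] z 0.174 mean [0.6218 0.1479 0.1751]
post [341, 192, 9, 11, 51] [[630.4, 18.0], [19.3, 16.1], 9.1] z 0.1755 mean [0.6294 0.017  0.1763]
ped [299, 182, 70, 42, 1183] [[553.7, 80.4], [172.0, 141.6], 0.1] z 0.1073 mean [0.5491 0.072  0.1064]
bar [213, 260, 46, 33, 251] [[468.5, -271.4], [15.3, 164.9], 80.8] z 0.0504 mean [ 0.4707 -0.2726  0.0503]
foot [218, 281, 43, 30, 359] [[491.9, -290.4], [56.1, 113.1], 81.6] z 0.0088 mean [ 0.4897 -0.2937  0.0117]
blk [235, 269, 9, 7, 35] [[459.9, -250.3], [13.7, 22.4], 76.6] z 0.0389 mean [ 0.4607 -0.2501  0.0391]
blk [219, 275, 18, 14, 115] [[453.4, -292.6], [42.1, 26.9], 69.4] z 0.039 mean [ 0.4544 -0.2926  0.0389]
```

View pics/c1.png

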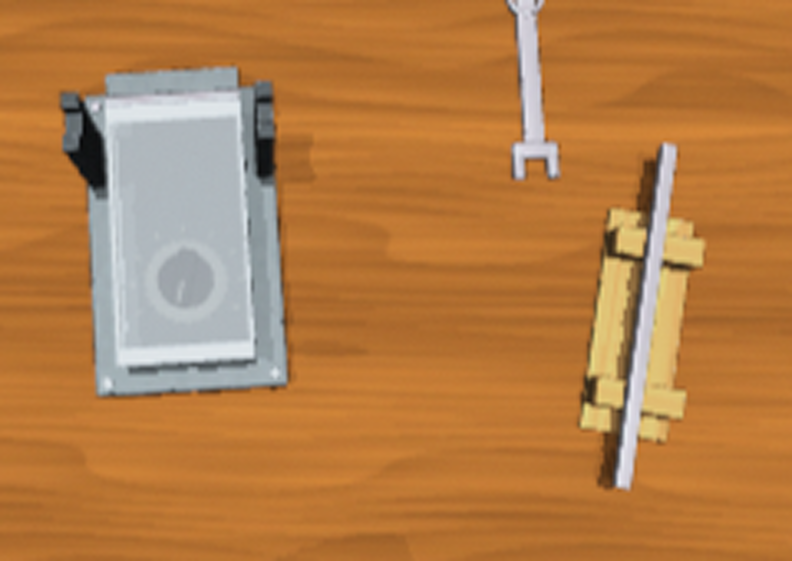

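The crop shows the box (front corners near (100,392) and (287,383) in the crop), posts at the rear corners, the bar from (668,147) to (623,487), and the knob's white line at about (181,290), pointing nearly forward.

```bash
python3 - <<'E'
from h import *
for n in("top","scene"):
    f=np.load(n+"0.npz");p=f["p"];hsv=cv2.cvtColor(p,cv2.COLOR_RGB2HSV)
    P=np.array([[ .46+t*.99,-.272-t*.155,.052] for t in(-.14,.15)]);a,b=px(n,P)
    m=np.zeros((400,640),np.uint8);cv2.line(m,(int(a[0]),int(b[0])),(int(a[1]),int(b[1])),255,22)
    m=((m>0)&(hsv[...,1]<70)&(hsv[...,2]>120)).astype(np.uint8)
    k,l,s,c=cv2.connectedComponentsWithStats(m);i=1+s[1:,4].argmax();v,u=np.where(l==i)
    pt=np.array([ray(n,uu,vv,.052)[:2] for uu,vv in zip(u,v)])*1000
    print(n,s[i].tolist(),rect(np.c_[pt/1000]))
E
```

```text
top [427, 178, 18, 100, 467] [[511.7, -279.0], [11.9, 254.9], 80.9]
scene [213, 260, 71, 50, 502] [[510.6, -281.8], [18.7, 252.2], 81.0]
```

Call:
drive_tool --deltas '[[[100,0.28,-0.177,0,0,0,31.2],[100,0.28,-0.177,0,0,0,31.2],[100,0.28,-0.177,0,0,0,31.2],[100,0.28,-0.177,0,0,0,31.2],[100,0.28,-0.177,0,0,0,31.2],[100,0.28,-0.177,0,0,0,31.2],[100,0.28,-0.177,0.1,0,0,31.2],[100,0.28,-0.177,0.12,0,0,31.2],[100,0.28,-0.177,0.12,0,0,31.2]]]'

```text
clock: 1.23
tcp_pos: [0.4061, -0.2598, 0.1073]
orientation: [-0.003, 0.997, -0.079, -0.004]
wrist_force: [-0.3, 0.4, 0.8]
finger_gap: 0.0517
grip_force: 0.0
```

```bash
python3 - <<'E'
from h import *
print(get_state())
for n in("top","scene"):
    p,d,X=cloud(n);x,y=[int(t) for t in px(n,np.array([.41,-.262,.06]))]
    cv2.imwrite(f"pics/{n}1.png",cv2.resize(p[max(0,y-60):y+60,max(0,x-80):x+80,::-1],None,fx=4,fy=4));print(x,y)
a,b=[cv2.imread(f"pics/{n}1.png") for n in("top","scene")]
w=min(a.shape[1],b.shape[1]);h=min(a.shape[0],b.shape[0]);cv2.imwrite("pics/two1.png",cv2.resize(np.hstack([a[:h,:w],b[:h,:w]]),(800,int(400*h/w))))
E
```

```text
{'clock': 1.225, 'joint_pos': array([-7.35764713e-01,  2.20847770e-01, -3.94889576e-01,  9.65512530e-01,
       -5.00850562e-05,  2.56322652e+00]), 'qvel': array([-0.00563316, -0.04868948,  0.12167937,  0.06638266, -0.00076118,
       -0.0001751 ]), 'tau': array([ 4.56715655e-02, -3.78218651e+01,  2.54107368e+01, -1.11222714e+00,
        1.37509640e-03,  2.85926563e-05]), 'tcp_pos': array([ 0.40609138, -0.2597604 ,  0.10730866]), 'orientation': array([-0.00317265,  0.9968912 , -0.07861687, -0.00415377]), 'wrist_force': array([-0.34363367,  0.35584468,  0.84905441]), 'ft_torque': array([ 0.00394351, -0.02305758,  0.01312958]), 'grip_force': 0.0, 'finger_gap': 0.051724276048921505}
430 267
219 262
```

View pics/two1.png

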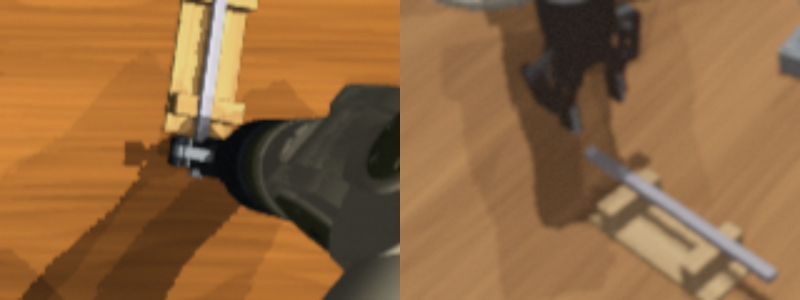

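Both halves show the hand over the bar's near end, with the bar ((205,130) left, (590,152) right) between the fingers. Going down.

Call:
drive_tool --deltas '[[[100,0,0,0.03,0,0,0],[100,0,0,0.06,0,0,0],[100,0,0,0.083,0,0,0],[100,0,0,0.083,0,0,0],[100,0,0,0.083,0,0,0],[180,0,0,0.083,0,0,0],[180,0,0,0.083,0,0,0],[210,0,0,0.083,0,0,0],[230,0,0,0.083,0,0,0],[255,0,0,0.083,0,0,0],[255,0,0,0.083,0,0,0],[255,0,0,0.083,0,0,0]]]' --newtons 70

```text
clock: 2.82
tcp_pos: [0.4096, -0.2632, 0.0285]
orientation: [0.0, 0.997, -0.079, 0.0]
wrist_force: [-0.8, -0.2, 5.8]
finger_gap: 0.0105
grip_force: 68.4
```

Call:
drive_tool --deltas '[[[255,0,0,-0.01,0,0,0],[255,0,0,-0.03,0,0,0],[255,0,0,-0.06,0,0,0],[255,0,0,-0.09,0,0,0],[255,0,0,-0.12,0,0,0],[255,0,0,-0.12,0,0,0],[255,0,0,-0.12,0,0,0]]]'

```text
clock: 3.7
tcp_pos: [0.409, -0.2626, 0.1475]
orientation: [-0.0, 0.997, -0.079, -0.0]
wrist_force: [0.2, 0.6, -1.7]
finger_gap: 0.0103
grip_force: 68.2
```

```bash
python3 - <<'E'
from h import *
s=get_state();print({k:np.round(s[k],3) for k in('clock','tcp_pos','orientation','wrist_force','ft_torque','joint_pos','grip_force')})
for n in("top","scene"):
    p,d,X=cloud(n);m=(X[...,2]>.13)&(X[...,2]<.2)&(X[...,0]>.43)&(X[...,1]<-.2)&(X[...,1]>-.36)
    Q=X[m];print(n,len(Q),rect(Q));A=np.polyfit(Q[:,0],Q[:,2],1);print("slope z/x",A, "z at .44,.64",np.polyval(A,[.44,.64]))
E
```

```text
{'clock': np.float64(3.7), 'tcp_pos': array([ 0.409, -0.263,  0.147]), 'orientation': array([-0.   ,  0.997, -0.079, -0.   ]), 'wrist_force': array([ 0.219,  0.639, -1.708]), 'ft_torque': array([0.032, 0.127, 0.004]), 'joint_pos': array([-0.736,  0.187, -0.331,  1.054, -0.   ,  2.563]), 'grip_force': np.float64(68.201)}
top 648 [[540.2, -283.1], [13.2, 223.5], 81.1]
slope z/x [-0.00784844  0.17153873] z at .44,.64 [0.16808542 0.16651573]
scene 526 [[541.4, -282.6], [16.2, 224.1], 81.4]
slope z/x [-0.00878933  0.17059537] z at .44,.64 [0.16672806 0.1649702 ]
```

Call:
drive_tool --deltas '[[[255,0,0,0,0,0,-8],[255,0,0,0,0,0,-18],[255,0,0,0,0,0,-28],[255,0,0,0,0,0,-38],[255,0,0,0,0,0,-48],[255,0,0,0,0,0,-58],[255,0,0,0,0,0,-68],[255,0,0,0,0,0,-78],[255,0,0,0,0,0,-88],[255,0,0,0,0,0,-97],[255,0,0,0,0,0,-103.7],[255,0,0,0,0,0,-103.7]]]'

```text
clock: 5.3
tcp_pos: [0.4089, -0.2626, 0.1472]
orientation: [-0.001, 0.678, 0.735, -0.0]
wrist_force: [-0.5, -0.1, -0.7]
finger_gap: 0.0106
grip_force: 68.2
```

Call:
drive_tool --deltas '[[[255,0.03,0.01,0,0,0,0],[255,0.08,0.02,0,0,0,0],[255,0.13,0.035,0.0,0,0,0],[255,0.18,0.04,0.0,0,0,0],[255,0.207,0.04,0.01,0,0,0],[255,0.207,0.04,0.04,0,0,0],[255,0.207,0.04,0.075,0,0,0],[255,0.207,0.04,0.092,0,0,0],[255,0.207,0.04,0.092,0,0,0],[255,0.207,0.04,0.092,0,0,0]]]'

```text
clock: 6.55
tcp_pos: [0.4328, -0.0536, 0.0567]
orientation: [0.0, 0.678, 0.735, 0.0]
wrist_force: [-0.4, 0.5, -0.2]
finger_gap: 0.0106
grip_force: 68.3
```

```bash
cat >> h.py <<'E'
O=np.array([.5796,.0796]);YAW=np.radians(4.72)
def box(P):
    c,s=np.cos(YAW),np.sin(YAW);q=P[...,:2]-O
    return np.stack([q[...,0]*c+q[...,1]*s,-q[...,0]*s+q[...,1]*c,P[...,2]],-1)*1000
E
python3 - <<'E'
from h import *
s=get_state();print({k:np.round(s[k],3) for k in('clock','wrist_force','ft_torque')},box(s['tcp_pos']))
for n in("top","scene"):
    p,d,X=cloud(n);cv2.imwrite(f"pics/{n}2.png",p[...,::-1]);B=box(X)
    m=(B[...,2]>62)&(B[...,2]<90)&(B[...,0]<-118)&(B[...,0]>-200)&(B[...,1]>-95)&(B[...,1]<140)
    Q=B[m];print(n,len(Q),[t for t in rect(Q/1000)]);print("z/y",np.polyfit(Q[:,1],Q[:,2],1))
    m=(abs(B[...,2]-35)<7)&(abs(B[...,0])<170)&(abs(B[...,1])<90)
    print("base",rect(B[m]/1000), "cover",rect(B[(abs(B[...,2]-107)<5)&(abs(B[...,0])<125)&(abs(B[...,1])<58)]/1000))
p=cv2.imread("pics/top2.png")[130:300,230:390];q=cv2.imread("pics/scene2.png")[150:320,240:400]
cv2.imwrite("pics/two2.png",cv2.resize(np.hstack([p,q]),(800,425),interpolation=cv2.INTER_CUBIC))
E
```

```text
{'clock': np.float64(6.55), 'wrist_force': array([-0.431,  0.538, -0.207]), 'ft_torque': array([-0.112, -0.033,  0.01 ])} [-157.24252842 -120.66634667   56.68875583]
top 438 [[-158.9, 17.6], [213.0, 12.0], 89.9]
z/y [-4.58793533e-03  7.81688089e+01]
base [[-10.3, -0.0], [150.2, 239.8], 89.9] cover [[-5.2, 0.2], [209.5, 100.2], 0.1]
scene 178 [[-155.6, 27.2], [205.8, 15.9], 89.9]
z/y [-1.37401726e-02  7.67430250e+01]
base [[-6.8, -2.1], [241.1, 154.5], 0.7] cover [[1.3, 1.6], [221.9, 109.4], 1.0]
```

View pics/two2.png

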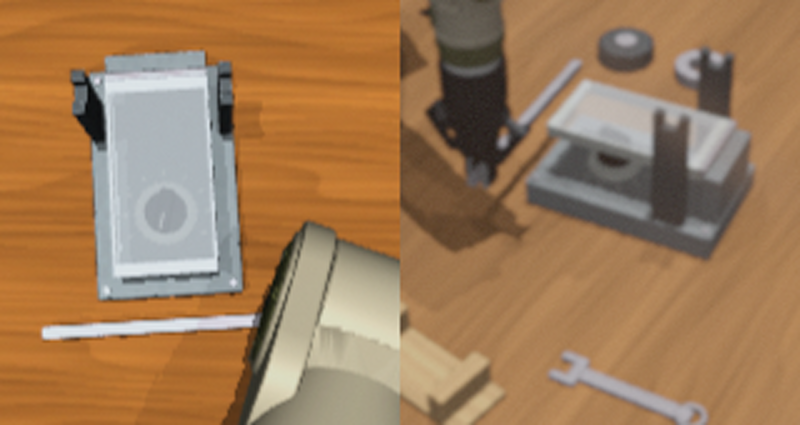

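The left half shows the bar (42..258, 325) square to the box and in front of it. The right half shows it level with the gap under the cover. Inserting it and starting the lift.

Call:
drive_tool --deltas '[[[255,-0.004,0.02,0,0,0,0],[255,-0.008,0.04,0,0,0,0],[255,-0.008,0.059,0,0,0,0],[255,-0.008,0.061,0,0,0,0],[255,-0.008,0.061,-0.007,0,0,0],[255,-0.008,0.061,-0.012,0,0,0],[255,-0.008,0.061,-0.017,0,0,0],[255,-0.008,0.062,-0.022,0,0,0],[255,-0.008,0.063,-0.027,0,0,0],[255,-0.008,0.063,-0.027,0,0,0]]]'

```text
clock: 7.9
tcp_pos: [0.4961, -0.0563, 0.0836]
orientation: [0.0, 0.678, 0.735, 0.0]
wrist_force: [-1.6, 0.2, -2.3]
finger_gap: 0.0104
grip_force: 68.2
```

```bash
cat >> h.py <<'E'
def look(tag,zlo,zhi,xlo,xhi,view=True):
    s=get_state();t=box(s['tcp_pos']);print({k:np.round(s[k],3).tolist() for k in('clock','wrist_force','ft_torque','orientation','finger_gap')},np.round(t,1))
    out=[]
    for n in("top","scene"):
        p,d,X=cloud(n);B=box(X)
        for nm,a,b in(("L",64,130),("R",-100,-64)):
            m=(B[...,2]>zlo)&(B[...,2]<zhi)&(B[...,0]<xhi)&(B[...,0]>xlo)&(B[...,1]>a)&(B[...,1]<b)
            Q=B[m]
            if len(Q)>4: print(n,nm,len(Q),np.round(np.median(Q,0),1),"zmax",np.round(np.percentile(Q[:,2],90),1),"xrange",np.round(np.percentile(Q[:,0],[5,95]),1))
        out.append(p[130:300,230:390] if n=="top" else p[120:290,270:430])
    cv2.imwrite(f"pics/{tag}.png",cv2.resize(np.hstack(out)[...,::-1],(800,425),interpolation=cv2.INTER_CUBIC))
E
python3 -c "
from h import *
look('l3',85,125,-130,-60)"
```

```text
{'clock': 7.9, 'wrist_force': [-1.629, 0.239, -2.306], 'ft_torque': [-0.232, 0.137, 0.036], 'orientation': [0.0, 0.678, 0.735, 0.0], 'finger_gap': 0.01} [ -94.4 -128.6   83.6]
top L 111 [-96.9  88.5 102.8] zmax 105.1 xrange [-102.3  -91.7]
top R 57 [-96.2 -76.8 104.7] zmax 107.3 xrange [-101.3  -91.1]
scene L 42 [-91.8  97.7 101.1] zmax 104.4 xrange [-99.8 -87.7]
scene R 13 [-92.2 -74.  104.6] zmax 106.7 xrange [-98.3 -89.2]
```

View pics/l3.png

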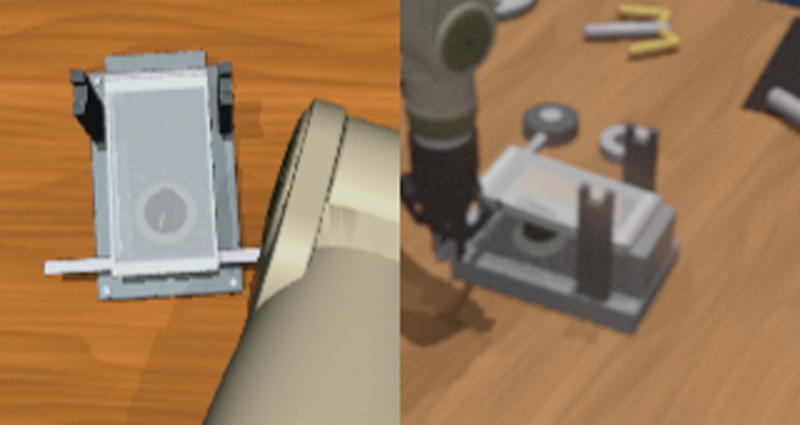

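Bar is under the lip (the ends show at (78,266) and (238,256) left) and the cover's front is lifted. It sags about 2 mm at the far end. Continuing.

Call:
drive_tool --deltas '[[[255,0,0.008,-0.008,0,0,0],[255,0,0.019,-0.018,0,0,0],[255,0,0.031,-0.029,0,0,0],[255,0,0.043,-0.04,0,0,0],[255,0,0.055,-0.051,0,0,0],[255,0,0.067,-0.063,0,0,0],[255,0,0.079,-0.075,0,0,0],[255,0,0.091,-0.086,0,0,0],[255,0,0.103,-0.097,0,0,0],[255,0,0.112,-0.106,0,0,0],[255,0,0.112,-0.106,0,0,0],[255,0,0.112,-0.106,0,0,0]]]' --newtons 90

```text
clock: 9.5
tcp_pos: [0.6072, -0.0472, 0.189]
orientation: [-0.0, 0.678, 0.735, -0.0]
wrist_force: [-1.8, -1.3, -1.0]
finger_gap: 0.0103
grip_force: 90.0
```

```bash
python3 -c "
from h import *
look('l4',195,225,-20,33)"
```

```text
{'clock': 9.5, 'wrist_force': [-1.84, -1.286, -1.035], 'ft_torque': [-0.298, 0.381, 0.133], 'orientation': [-0.0, 0.678, 0.735, -0.0], 'finger_gap': 0.01} [  17.  -128.6  189. ]
top L 155 [ 13.2  90.1 209.1] zmax 211.0 xrange [ 8.3 19.5]
scene L 36 [ 20.5 101.2 208.2] zmax 210.7 xrange [12.1 23.2]
scene R 9 [ 21.4 -68.8 210.5] zmax 211.8 xrange [18.1 24.3]
```

View pics/l4.png

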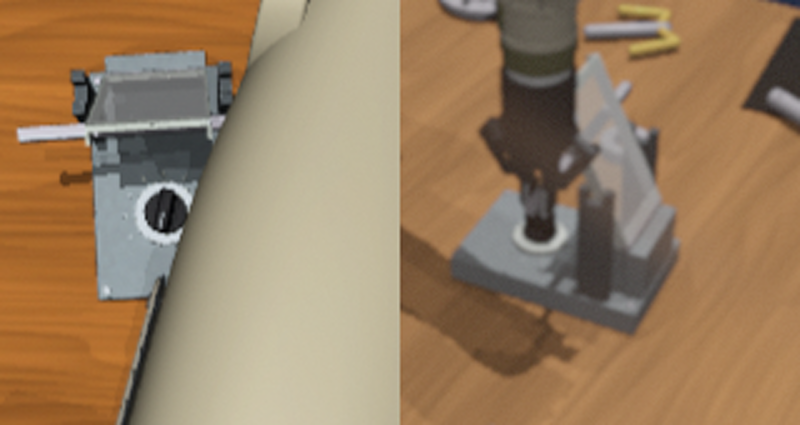

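Cover is raised to near 1.1 rad, and the bar ((20..225,130) left) is in front of the posts and higher than the prongs. Checking the camera bias on the prongs.

```bash
python3 - <<'E'
from h import *
for n in("top","scene"):
    f=np.load(n+"0.npz");p,d,X=cloud(n,f["p"],f["d"]);B=box(X)
    for nm,sg in(("L",1),("R",-1)):
        for lo,hi in((178,195),(160,178)):
            m=(B[...,2]>lo)&(B[...,2]<hi)&(abs(B[...,0]-54)<35)&(abs(B[...,1]-sg*66)<14);Q=B[m]
            print(n,nm,lo,len(Q),np.round(Q[Q[:,0].argsort()][:, [0,2]],0).astype(int).tolist()[::max(1,len(Q)//24)], np.round(Q[:,1].min()),np.round(Q[:,1].max()))
E
```

```text
top L 178 65 [[34, 181], [34, 180], [35, 188], [35, 186], [35, 186], [37, 185], [38, 184], [38, 184], [39, 187], [40, 184], [40, 186], [42, 187], [42, 185], [42, 185], [44, 186], [44, 186], [63, 184], [63, 182], [64, 182], [64, 178], [64, 188], [65, 187], [67, 186], [67, 187], [67, 186], [69, 186], [69, 187], [70, 185], [71, 188], [72, 187], [72, 187], [74, 187], [74, 187]] 60.0 72.0
top L 160 59 [[34, 170], [34, 169], [34, 178], [35, 167], [36, 169], [41, 168], [46, 167], [49, 163], [50, 170], [50, 168], [52, 161], [52, 170], [53, 168], [53, 163], [55, 169], [55, 168], [56, 162], [57, 169], [57, 169], [59, 161], [60, 169], [60, 167], [61, 160], [62, 170], [62, 168], [63, 174], [63, 174], [63, 174], [67, 173], [71, 176]] 60.0 72.0
top R 178 63 [[34, 185], [34, 185], [35, 183], [36, 188], [37, 187], [37, 186], [38, 187], [39, 185], [39, 187], [41, 187], [41, 186], [41, 185], [43, 187], [43, 186], [62, 182], [63, 180], [63, 179], [64, 186], [64, 186], [64, 186], [66, 188], [66, 186], [67, 186], [68, 187], [68, 189], [69, 187], [71, 187], [71, 185], [71, 186], [73, 185], [73, 184], [74,
[... 1256 characters left out ...]
 [45, 186], [45, 187], [46, 178], [46, 186], [47, 183], [48, 186], [48, 188], [49, 178], [65, 185], [66, 179], [66, 184], [66, 184], [67, 189], [67, 183], [67, 182], [68, 187], [70, 183], [70, 182], [70, 186], [70, 189], [70, 185], [74, 187], [74, 189], [74, 182], [74, 179], [75, 187], [75, 183], [75, 179], [75, 187], [76, 186], [78, 181], [78, 187]] -73.0 -56.0
scene R 160 84 [[36, 166], [38, 174], [40, 176], [41, 163], [43, 166], [45, 169], [46, 164], [47, 169], [47, 171], [48, 167], [50, 170], [51, 161], [54, 161], [56, 167], [56, 161], [58, 171], [61, 171], [62, 169], [65, 168], [67, 176], [68, 162], [69, 161], [70, 175], [72, 172], [73, 173], [75, 173], [75, 174], [76, 172]] -75.0 -57.0
```

Call:
drive_tool --deltas '[[[255,0,0.008,-0.001,0,0,0],[255,0,0.018,-0.001,0,0,0],[255,0,0.028,-0.001,0,0,0],[255,0,0.0385,0,0,0,0],[255,0,0.0385,0,0,0,0],[255,0,0.0385,0,0,0,0]]]'

```text
clock: 10.35
tcp_pos: [0.6458, -0.0441, 0.1888]
orientation: [-0.0, 0.678, 0.735, -0.0]
wrist_force: [-2.1, 0.6, -2.2]
finger_gap: 0.0102
grip_force: 89.9
```

```bash
python3 -c "
from h import *
look('l5',195,225,30,80)"
```

```text
{'clock': 10.35, 'wrist_force': [-2.093, 0.566, -2.207], 'ft_torque': [-0.296, 0.339, 0.133], 'orientation': [-0.0, 0.678, 0.735, -0.0], 'finger_gap': 0.01} [  55.8 -128.7  188.8]
top L 149 [ 52.2  90.6 208.6] zmax 210.9 xrange [47.2 58. ]
scene L 20 [ 60.3 106.  206.9] zmax 209.5 xrange [54.8 61.9]
scene R 6 [ 60.8 -70.1 209.6] zmax 211.1 xrange [59.5 61.6]
```

Call:
drive_tool --deltas '[[[255,0,0,0.006,0,0,0],[255,0,0,0.012,0,0,0],[255,0,0,0.018,0,0,0],[255,0,0,0.023,0,0,0],[255,0,0,0.025,0,0,0],[255,0,0,0.025,0,0,0],[255,0,0,0.025,0,0,0]]]'

```text
clock: 11.32
tcp_pos: [0.6459, -0.044, 0.1642]
orientation: [-0.0, 0.678, 0.735, -0.0]
wrist_force: [-2.6, 0.8, -1.4]
finger_gap: 0.0102
grip_force: 90.1
```

```bash
python3 -c "
from h import *
look('l6',168,193,30,80)"
```

```text
{'clock': 11.325, 'wrist_force': [-2.604, 0.787, -1.403], 'ft_torque': [-0.167, 0.584, 0.185], 'orientation': [-0.0, 0.678, 0.735, -0.0], 'finger_gap': 0.01} [  55.9 -128.7  164.2]
top L 186 [ 51.2  81.5 184.5] zmax 187.0 xrange [35.9 68.5]
scene L 31 [ 59.9 101.  182.2] zmax 186.1 xrange [52.7 76.8]
scene R 17 [ 61.8 -68.5 184.6] zmax 188.0 xrange [57.8 70.7]
```

View pics/l6.png

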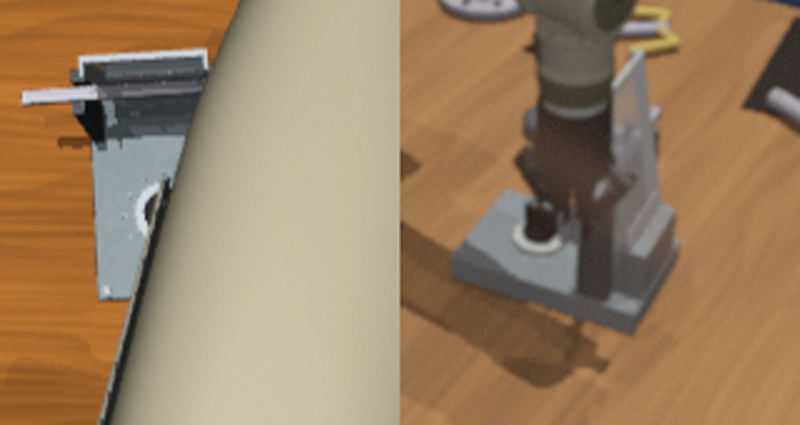

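Bar crosses the left fork's slot (95,90 left) and sits about 4 mm above the floor. Lowering slowly.

Call:
drive_tool --deltas '[[[255,0,0,0.001,0,0,0],[255,0,0,0.002,0,0,0],[255,0,0,0.003,0,0,0],[255,0,0,0.004,0,0,0],[255,0,0,0.0045,0,0,0],[255,0,0,0.0045,0,0,0]]]'

```text
clock: 12.18
tcp_pos: [0.6459, -0.0441, 0.1597]
orientation: [0.0, 0.678, 0.735, -0.0]
wrist_force: [-4.4, 0.5, 0.8]
finger_gap: 0.01
grip_force: 90.2
```

```bash
python3 -c "
from h import *
look('l7',164,193,30,80)"
```

```text
{'clock': 12.175, 'wrist_force': [-4.356, 0.53, 0.786], 'ft_torque': [-0.108, 0.634, 0.302], 'orientation': [0.0, 0.678, 0.735, -0.0], 'finger_gap': 0.01} [  55.9 -128.7  159.7]
top L 194 [ 51.3  80.7 181.7] zmax 186.8 xrange [35.2 68.4]
scene L 35 [ 60.4  99.7 179.9] zmax 185.8 xrange [52.3 76.3]
scene R 19 [ 62.3 -69.7 182. ] zmax 187.2 xrange [57.5 70.1]
```

Call:
drive_tool --deltas '[[[255,0,0,0.0005,0,0,0],[255,0,0,0.001,0,0,0],[255,0,0,0.0015,0,0,0],[255,0,0,0.0015,0,0,0]]]'

```text
clock: 12.78
tcp_pos: [0.646, -0.0442, 0.1586]
orientation: [0.0, 0.678, 0.735, 0.0]
wrist_force: [-4.7, -1.2, 2.6]
finger_gap: 0.01
grip_force: 90.5
```

```bash
python3 - <<'E'
from h import *
look('l8',164,193,30,80)
for n in("top","scene"):
    p,d,X=cloud(n);B=box(X)
    for a,b in((76,95),(95,115),(40,58),(-85,-74)):
        m=(B[...,2]>173)&(B[...,2]<195)&(B[...,0]<66)&(B[...,0]>38)&(B[...,1]>a)&(B[...,1]<b);Q=B[m]
        if len(Q)>3: print(n,a,len(Q),np.round(np.median(Q,0),1),np.round(np.percentile(Q[:,0],[5,95])))
E
```

```text
{'clock': 12.775, 'wrist_force': [-4.709, -1.197, 2.55], 'ft_torque': [-0.021, 0.793, 0.326], 'orientation': [0.0, 0.678, 0.735, 0.0], 'finger_gap': 0.01} [  56.  -128.8  158.6]
top L 193 [ 51.5  82.2 181.7] zmax 186.8 xrange [35.1 67.9]
scene L 35 [ 60.1  98.1 179.8] zmax 186.1 xrange [52.4 76.1]
scene R 21 [ 61.7 -69.9 181.5] zmax 188.2 xrange [58.2 70.3]
top 76 49 [ 51.5  84.8 180.9] [47. 58.]
top 95 52 [ 51.5 104.8 181.6] [46. 57.]
top 40 52 [ 52.9  48.6 181.1] [47. 59.]
scene 95 13 [ 58.2 105.2 179.7] [52. 61.]
```

Left end is on its floor and level, and the right is at floor height. Opening the fingers gradually.

Call:
drive_tool --deltas '[[[255,0,-0.001,0.0003,0,0,0],[255,0,-0.001,0.0003,0,0,0],[225,0,-0.001,0.0003,0,0,0],[215,0,-0.001,0.0003,0,0,0],[205,0,-0.001,0.0003,0,0,0],[190,0,-0.001,0.0003,0,0,0],[170,0,-0.001,0.0003,0,0,0],[150,0,-0.001,0.0003,0,0,0],[130,0,-0.001,0.0003,0,0,0],[130,0,-0.001,0.0003,0,0,0]]]' --newtons 30

```text
clock: 14.22
tcp_pos: [0.6449, -0.0442, 0.158]
orientation: [0.0, 0.678, 0.735, -0.0]
wrist_force: [-0.3, -0.2, 0.2]
finger_gap: 0.0418
grip_force: 0.0
```

```bash
python3 - <<'E'
from h import *
look('l9',164,193,30,80)
E
```

```text
{'clock': 14.225, 'wrist_force': [-0.268, -0.186, 0.157], 'ft_torque': [-0.003, 0.018, 0.039], 'orientation': [0.0, 0.678, 0.735, -0.0], 'finger_gap': 0.042} [  54.9 -128.7  158. ]
top L 191 [ 50.2  82.3 181.2] zmax 186.2 xrange [35.4 67.4]
scene L 38 [ 59.4  96.  180.9] zmax 184.9 xrange [49.9 75.9]
scene R 27 [ 70.2 -70.5 182.1] zmax 186.7 xrange [37.2 76.3]
```

Call:
drive_tool --deltas '[[[130,0,0,-0.015,0,0,0],[130,0,0,-0.04,0,0,0],[130,0,0,-0.08,0,0,0],[130,0,-0.03,-0.1,0,0,0],[130,0,-0.08,-0.1,0,0,0],[130,0,-0.13,-0.1,0,0,0],[130,0,-0.18,-0.1,0,0,0],[130,0,-0.2,-0.1,0,0,0],[130,0,-0.2,-0.1,0,0,0]]]'

```text
clock: 15.45
tcp_pos: [0.4449, -0.0605, 0.2597]
orientation: [0.001, 0.678, 0.735, 0.001]
wrist_force: [0.7, 0.9, 0.3]
finger_gap: 0.0418
grip_force: 0.0
```

```bash
python3 - <<'E'
from h import *
look('l10',164,193,30,80)
p,d,X=cloud("top");B=box(X)
for a,b in((76,95),(95,115),(30,45),(-45,-30),(-95,-76),(-130,-95),(-160,-140)):
    m=(B[...,2]>165)&(B[...,2]<195)&(B[...,0]<66)&(B[...,0]>38)&(B[...,1]>a)&(B[...,1]<b);Q=B[m]
    if len(Q)>3: print(a,len(Q),np.round(np.median(Q,0),1),np.round(np.percentile(Q[:,0],[5,95])))
cv2.imwrite("pics/k1.png",cv2.resize(p[190:240,270:330,::-1],None,fx=10,fy=10,interpolation=cv2.INTER_CUBIC))
a=cv2.imread("pics/l10.png");b=cv2.resize(p[190:240,270:330,::-1],(400,333),interpolation=cv2.INTER_CUBIC)
cv2.imwrite("pics/k2.png",np.hstack([a[:333],b])[:,400:] if False else cv2.resize(np.hstack([a[:333],b]),(800,222)))
# white mark on the dark knob
K=ray
hsv=cv2.cvtColor(p,cv2.COLOR_RGB2HSV)
uc,vc=px("top",np.array([.5796-.045*np.cos(YAW),.0796-.045*np.sin(YAW),.084]));print("knob px",uc,vc)
g=cv2.cvtColor(p,cv2.COLOR_RGB2GRAY);u0,v0=int(uc),int(vc);print(g[v0-12:v0+13,u0-12:u0+13])
E
```

```text
{'clock': 15.45, 'wrist_force': [0.694, 0.867, 0.331], 'ft_torque': [-0.006, -0.05, 0.005], 'orientation': [0.001, 0.678, 0.735, 0.001], 'finger_gap': 0.042} [-145.8 -128.5  259.7]
top L 191 [ 50.1  82.3 181.1] zmax 186.3 xrange [35.6 68.3]
top R 147 [ 51.  -72.8 180.9] zmax 186.9 xrange [35.6 69.9]
scene L 39 [ 58.4  96.6 179.7] zmax 185.5 xrange [50.7 75.5]
scene R 119 [ 58.1 -70.9 179.2] zmax 186.6 xrange [40.3 74.9]
76 50 [ 49.4  85.4 180.1] [45. 56.]
95 56 [ 49.7 104.8 180.2] [45. 56.]
30 42 [ 49.4  37.7 180.7] [45. 55.]
-45 38 [ 50.1 -36.8 180.4] [45. 56.]
-95 50 [ 49.7 -85.9 181.2] [45. 55.]
-130 96 [  50.2 -113.1  180.3] [45. 56.]
-160 36 [  50.  -146.   180.5] [45. 56.]
knob px 295.1917298129716 213.51254637924734
[[169 168 168 170 170 151 168 167 168 168 169 167 167 168 169 170 170 169
  171 172 178 166 168 170 169]
 [168 168 169 174 177 152 168 169 172 183 170 175 182 182 184 187 177 171
  171 171 173 169 169 172 170]
 [167 169 169 170 171 171 170 172 188 211 201 207 211 211 213 214 206 197
  171 177 163 172 170 171 171]
 [168 170 167 169 170 174 193 202 212 225 224 219 18
[... 1558 characters left out ...]
40  38  87 161  47  35  10  24  53  60
   60  48 110 224 225 222 201]
 [170 184 211 224 224 217 159  81  38  42  88 143  44  28  12  40  53  62
   48  79 183 224 225 217 162]
 [171 175 199 224 224 224 219 168  51  28  59  83  30  16  20  51  44  55
   98 180 224 224 222 197 115]
 [171 173 186 197 224 225 224 216 169 153  72  17   7  10  29  59  60 129
  191 224 224 224 214 141 136]
 [169 171 168 165 213 224 224 224 224 219 181 165 156 117 131 171 174 202
  224 225 224 218 169 121 169]
 [170 172 173 173 188 214 214 224 224 224 224 225 220 200 205 224 224 225
  224 223 205 171 130 157 169]
 [171 171 171 173 176 187 188 208 216 224 224 224 224 224 224 224 224 224
  217 188 170 143 162 171 171]]
```

View pics/k2.png

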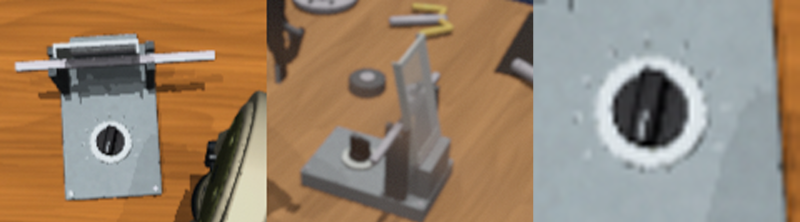

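The bar rests level in both forks (18,68)-(212,57), top near z 181 everywhere, and the cover leans on it. The knob's mark (right crop (643,125)) points to about -10° in world. Moving over the knob.

Call:
drive_tool --deltas '[[[130,0.03,0.03,0,0,0,-10],[130,0.06,0.05,0,0,0,-20],[130,0.09,0.075,0,0,0,-30],[130,0.12,0.1,0,0,0,-40],[130,0.1285,0.1015,0,0,0,-50],[130,0.1285,0.1015,0.02,0,0,-60],[130,0.1285,0.1015,0.06,0,0,-70],[130,0.1285,0.1015,0.1,0,0,-75.2],[130,0.1285,0.1015,0.14,0,0,-75.2],[130,0.1285,0.1015,0.14,0,0,-75.2],[130,0.1285,0.1015,0.14,0,0,-75.2]]]'

```text
clock: 16.98
tcp_pos: [0.5376, 0.0761, 0.119]
orientation: [0.001, 0.088, 0.996, 0.0]
wrist_force: [0.5, 0.1, 0.5]
finger_gap: 0.0419
grip_force: 0.0
```

```bash
python3 - <<'E'
from h import *
look('l11',164,193,30,80)
p,d=read_camera("scene");print(px("scene",np.array([.535,.076,.08])))
cv2.imwrite("pics/s11.png",cv2.resize(p[150:260,260:420,::-1],None,fx=4,fy=4,interpolation=cv2.INTER_CUBIC))
E
```

```text
{'clock': 16.975, 'wrist_force': [0.502, 0.132, 0.521], 'ft_torque': [0.008, -0.01, -0.018], 'orientation': [0.001, 0.088, 0.996, 0.0], 'finger_gap': 0.042} [-42.2  -0.  119. ]
top R 147 [ 50.7 -72.7 181.2] zmax 186.9 xrange [34.8 69.5]
scene L 38 [ 58.8  97.5 179.3] zmax 185.6 xrange [50.  75.5]
scene R 120 [ 58.4 -70.7 179.7] zmax 185.8 xrange [39.7 75.4]
(np.float64(325.1539336183686), np.float64(203.09130785983382))
```

View pics/s11.png

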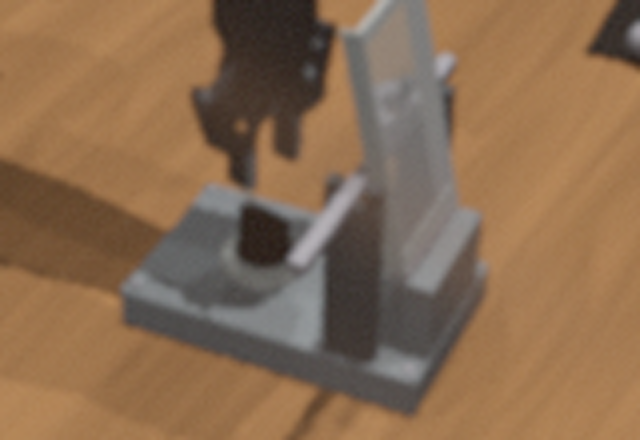

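The hand is above the knob's grip (265,235), clear of the cover and the bar. Descending and closing.

Call:
drive_tool --deltas '[[[130,0.001,0,0.03,0,0,0],[130,0.001,0,0.055,0,0,0],[130,0.001,0,0.061,0,0,0],[130,0.001,0,0.061,0,0,0],[170,0.001,0,0.061,0,0,0],[190,0.001,0,0.061,0,0,0],[210,0.001,0,0.061,0,0,0],[230,0.001,0,0.061,0,0,0],[255,0.001,0,0.061,0,0,0],[255,0.001,0,0.061,0,0,0],[255,0.001,0,0.061,0,0,0]]]' --newtons 40

```text
clock: 18.5
tcp_pos: [0.5359, 0.0763, 0.0576]
orientation: [0.001, 0.088, 0.996, 0.0]
wrist_force: [-1.3, 1.3, 6.6]
finger_gap: 0.0132
grip_force: 41.6
```

```bash
python3 -c "
from h import *
s=get_state();print({k:np.round(s[k],3).tolist() for k in s},box(s['tcp_pos']))"
```

```text
{'clock': 18.5, 'joint_pos': [-0.007, 0.364, -0.331, 0.875, 0.0, 0.17], 'qvel': [0.001, 0.001, -0.001, -0.0, -0.0, 0.0], 'tau': [-0.737, -43.628, 23.924, -0.235, -0.384, 0.009], 'tcp_pos': [0.536, 0.076, 0.058], 'orientation': [0.001, 0.088, 0.996, 0.0], 'wrist_force': [-1.335, 1.289, 6.556], 'ft_torque': [0.332, 0.107, -0.02], 'grip_force': 41.618, 'finger_gap': 0.013} [-43.8695122    0.28276072  57.58633968]
```

Call:
drive_tool --deltas '[[[255,0,0,0,0,0,3],[255,0,0,0,0,0,6],[255,0,0,0,0,0,9],[255,0,0,0,0,0,12],[255,0,0,0,0,0,15],[255,0,0,0,0,0,18],[255,0,0,0,0,0,21],[255,0,0,0,0,0,23],[255,0,0,0,0,0,24]]]'

```text
clock: 19.62
tcp_pos: [0.536, 0.0766, 0.0576]
orientation: [0.001, 0.294, 0.956, 0.001]
wrist_force: [-0.3, 2.5, 6.4]
finger_gap: 0.0134
grip_force: 41.7
```

```bash
cat >> h.py <<'E'
def st():
    s=get_state();q=s['orientation'];print(round(float(s['clock']),2),"psi",np.degrees(2*np.arctan2(q[2],q[1])).round(2),np.round(s['wrist_force'],2),np.round(s['ft_torque'],3),np.round(box(s['tcp_pos']),1),s['finger_gap'].round(4),s['grip_force'].round(1))
E
python3 -c "
from h import *
st()"
```

```text
Traceback (most recent call last):
  File "h.py", line 36, in st
    s=get_state();q=s['orientation'];print(round(float(s['clock']),2),"psi",np.degrees(2*np.arctan2(q[2],q[1])).round(2),np.round(s['wrist_force'],2),np.round(s['ft_torque'],3),np.round(box(s['tcp_pos']),1),s['finger_gap'].round(4),s['grip_force'].round(1))
                                                                                                                                                                                                               ^^^^^^^^^^^^^^^^^^^^^
AttributeError: 'float' object has no attribute 'round'
```

```bash
sed -i "s/s\['finger_gap'\].round(4),s\['grip_force'\].round(1)/s['finger_gap']/" h.py; python3 -c "
from h import *
st()"
```

```text
19.62 psi 145.85 [-0.27  2.49  6.38] [0.495 0.06  0.06 ] [-43.7   0.6  57.6] 0.013417053096339195
```

Call:
drive_tool --deltas '[[[255,0,0,0,0,0,1.5],[255,0,0,0,0,0,3],[255,0,0,0,0,0,4.5],[255,0,0,0,0,0,6],[255,0,0,0,0,0,6]]]'

```text
clock: 20.25
tcp_pos: [0.536, 0.0767, 0.0576]
orientation: [0.001, 0.343, 0.939, 0.001]
wrist_force: [-0.0, 3.0, 4.9]
finger_gap: 0.0134
grip_force: 41.7
```

```bash
python3 -c "
from h import *
st()"
```

```text
20.25 psi 139.88 [-0.01  3.04  4.92] [0.503 0.002 0.066] [-43.7   0.7  57.6] 0.013405434175199488
```

Call:
drive_tool --deltas '[[[255,0,0,0,0,0,2],[255,0,0,0,0,0,4],[255,0,0,0,0,0,5.5],[255,0,0,0,0,0,5.5]]]'

```text
clock: 20.75
tcp_pos: [0.5361, 0.0767, 0.0576]
orientation: [0.001, 0.388, 0.922, 0.001]
wrist_force: [0.6, 3.1, 4.7]
finger_gap: 0.0133
grip_force: 41.7
```

```bash
python3 -c "
from h import *
st()"
```

```text
20.75 psi 134.38 [0.56 3.11 4.74] [ 0.561 -0.089  0.018] [-43.6   0.7  57.6] 0.013303981888896994
```

Call:
drive_tool --deltas '[[[255,0,0,0,0,0,2],[255,0,0,0,0,0,4],[255,0,0,0,0,0,5.5],[255,0,0,0,0,0,5.5]]]'

```text
clock: 21.25
tcp_pos: [0.5361, 0.0767, 0.0576]
orientation: [0.001, 0.432, 0.902, 0.001]
wrist_force: [-0.9, 2.8, 4.1]
finger_gap: 0.0133
grip_force: 41.7
```

```bash
python3 -c "
from h import *
st()"
```

```text
21.25 psi 128.87 [-0.95  2.83  4.1 ] [ 0.65  -0.057 -0.016] [-43.6   0.7  57.6] 0.013292625714205569
```

Call:
drive_tool --deltas '[[[255,0,0,0,0,0,2],[255,0,0,0,0,0,4],[255,0,0,0,0,0,5.5],[255,0,0,0,0,0,5.5]]]'

```text
clock: 21.75
tcp_pos: [0.5362, 0.0768, 0.0576]
orientation: [0.0, 0.474, 0.88, 0.001]
wrist_force: [1.3, 3.1, 5.1]
finger_gap: 0.0133
grip_force: 41.7
```

```bash
python3 -c "
from h import *
st();st()"
```

```text
21.75 psi 123.37 [1.34 3.13 5.05] [ 0.703 -0.104  0.067] [-43.5   0.8  57.6] 0.013285261943581008
21.75 psi 123.37 [1.34 3.13 5.05] [ 0.703 -0.104  0.067] [-43.5   0.8  57.6] 0.013285261943581008
```

Call:
drive_tool --deltas '[[[255,0,0,0,0,0,1.5],[255,0,0,0,0,0,3],[255,0,0,0,0,0,4],[255,0,0,0,0,0,4]]]'

```text
clock: 22.25
tcp_pos: [0.5362, 0.0768, 0.0576]
orientation: [0.0, 0.505, 0.863, 0.001]
wrist_force: [0.3, 2.9, 5.0]
finger_gap: 0.013
grip_force: 41.7
```

```bash
python3 -c "
from h import *
st()"
```

```text
22.25 psi 119.37 [0.34 2.93 5.01] [ 0.772 -0.156  0.029] [-43.4   0.8  57.6] 0.013035695143952511
```

Call:
drive_tool --deltas '[[[255,0,0,0,0,0,2],[255,0,0,0,0,0,4],[255,0,0,0,0,0,5],[255,0,0,0,0,0,5]]]'

```text
clock: 22.75
tcp_pos: [0.5363, 0.0768, 0.0576]
orientation: [0.0, 0.542, 0.841, 0.001]
wrist_force: [1.1, 3.2, 5.4]
finger_gap: 0.0128
grip_force: 41.8
```

```bash
python3 -c "
from h import *
st()"
```

```text
22.75 psi 114.39 [1.08 3.23 5.45] [ 0.806 -0.13   0.219] [-43.4   0.8  57.6] 0.012825919028287468
```

Call:
drive_tool --deltas '[[[255,0,0,0,0,0,1],[255,0,0,0,0,0,2],[255,0,0,0,0,0,2.5],[255,0,0,0,0,0,2.5]]]'

```text
clock: 23.25
tcp_pos: [0.5363, 0.0768, 0.0576]
orientation: [0.0, 0.56, 0.829, 0.001]
wrist_force: [1.7, 3.5, 4.6]
finger_gap: 0.0131
grip_force: 42.0
```

```bash
python3 -c "
from h import *
st()
read_camera('top');st();read_camera('top');st();read_camera('top');st()"
```

```text
23.25 psi 111.91 [1.67 3.48 4.59] [ 0.805 -0.203  0.337] [-43.4   0.8  57.6] 0.013063631131248397
23.3 psi 111.91 [1.81 3.74 5.76] [ 0.877 -0.192  0.301] [-43.4   0.8  57.6] 0.013527073102551525
23.35 psi 111.91 [1.09 3.5  4.65] [ 0.76  -0.138  0.341] [-43.4   0.8  57.6] 0.013074511475284914
23.4 psi 111.91 [0.66 2.76 4.56] [ 0.807 -0.223  0.301] [-43.4   0.8  57.6] 0.01315552457581188
```

Call:
drive_tool --deltas '[[[255,0,0,0,0,0,0.7],[255,0,0,0,0,0,0.7],[255,0,0,0,0,0,0.7],[255,0,0,0,0,0,0.7],[255,0,0,0,0,0,0.7],[255,0,0,0,0,0,0.7],[255,0,0,0,0,0,0.7],[255,0,0,0,0,0,0.7]]]'

```text
clock: 24.4
tcp_pos: [0.5363, 0.0768, 0.0576]
orientation: [0.0, 0.565, 0.825, 0.001]
wrist_force: [1.2, 4.2, 5.2]
finger_gap: 0.0135
grip_force: 42.1
```

```bash
python3 -c "
from h import *
st()
read_camera('top');st();read_camera('top');st();read_camera('top');st()"
```

```text
24.4 psi 111.21 [1.24 4.23 5.21] [ 0.798 -0.254  0.363] [-43.4   0.8  57.6] 0.013531225821381117
24.45 psi 111.22 [1.18 2.76 5.3 ] [ 0.755 -0.17   0.383] [-43.4   0.8  57.6] 0.01304707777038352
24.5 psi 111.22 [0.75 4.53 4.85] [ 0.778 -0.205  0.335] [-43.4   0.8  57.6] 0.013805880428304993
24.55 psi 111.22 [0.99 3.47 4.75] [ 0.788 -0.197  0.383] [-43.3   0.8  57.6] 0.013451093387139823
```

Snug at about 0.32 to 0.36 N m and held for over 1 s. Easing most of the spring back, then letting go.

Call:
drive_tool --deltas '[[[255,0,0,0,0,0,-1.5],[255,0,0,0,0,0,-3],[255,0,0,0,0,0,-4.5],[255,0,0,0,0,0,-5],[255,0,0,0,0,0,-5],[225,0,0,0,0,0,-5],[205,0,0,0,0,0,-5],[180,0,0,0,0,0,-5],[150,0,0,0,0,0,-5],[120,0,0,0,0,0,-5],[120,0,0,0,0,0,-5],[120,0,0,0,0,0,-5]]]'

```text
clock: 26.05
tcp_pos: [0.5353, 0.076, 0.0569]
orientation: [-0.0, 0.529, 0.849, -0.0]
wrist_force: [-0.3, -0.3, -0.3]
finger_gap: 0.045
grip_force: 0.0
```

Call:
drive_tool --deltas '[[[120,0,0,-0.02,0,0,0],[120,0,0,-0.05,0,0,0],[120,0,0,-0.1,0,0,0],[120,0,0,-0.15,0,0,0],[120,0,0,-0.18,0,0,0],[120,0,0,-0.18,0,0,0]]]'

```text
clock: 26.8
tcp_pos: [0.537, 0.0761, 0.2399]
orientation: [0.002, 0.529, 0.849, 0.001]
wrist_force: [0.6, -0.2, -0.6]
finger_gap: 0.0453
grip_force: 0.0
```

```bash
python3 -c "
from h import *
st()"
```

```text
26.8 psi 116.17 [ 0.56 -0.19 -0.63] [ 0.01  -0.035  0.019] [-42.8   0.  239.9] 0.04527131769212339
```

Call:
drive_tool --deltas '[[[120,-0.02,-0.045,0,0,0,0],[120,-0.045,-0.09,0,0,0,0],[120,-0.065,-0.135,0,0,0,0],[120,-0.077,-0.16,0,0,0,0],[120,-0.077,-0.16,0,0,0,0]]]'

```text
clock: 27.42
tcp_pos: [0.4242, -0.0643, 0.2359]
orientation: [-0.001, 0.53, 0.848, -0.0]
wrist_force: [0.8, 0.1, -0.0]
finger_gap: 0.045
grip_force: 0.0
```

```bash
python3 - <<'E'
from h import *
look('f',164,193,30,80)
p,d,X=cloud("top");B=box(X)
for a,b in((95,115),(30,45),(-45,-30),(-130,-95)):
    m=(B[...,2]>165)&(B[...,2]<195)&(B[...,0]<66)&(B[...,0]>38)&(B[...,1]>a)&(B[...,1]<b);Q=B[m]
    if len(Q)>3: print(a,np.round(np.median(Q,0),1))
a=cv2.imread("pics/f.png");b=cv2.resize(p[190:240,270:330,::-1],(510,425),interpolation=cv2.INTER_CUBIC)
cv2.imwrite("pics/f2.png",cv2.resize(np.hstack([a,b]),(800,260)))
E
```

```text
{'clock': 27.425, 'wrist_force': [0.798, 0.073, -0.011], 'ft_torque': [-0.025, -0.054, -0.002], 'orientation': [-0.001, 0.53, 0.848, -0.0], 'finger_gap': 0.045} [-166.7 -130.6  235.9]
top L 188 [ 50.1  82.6 180.8] zmax 186.7 xrange [35.8 68.2]
top R 145 [ 50.8 -72.6 180.7] zmax 186.8 xrange [35.8 69.6]
scene L 39 [ 58.9  96.3 179.4] zmax 187.0 xrange [51.1 75.9]
scene R 121 [ 58.5 -70.6 179.5] zmax 185.6 xrange [38.5 75.5]
95 [ 49.5 104.7 180.4]
30 [ 49.9  37.5 180.4]
-45 [ 50.3 -36.8 180.4]
-130 [  50.1 -113.2  180.5]
```

View pics/f2.png

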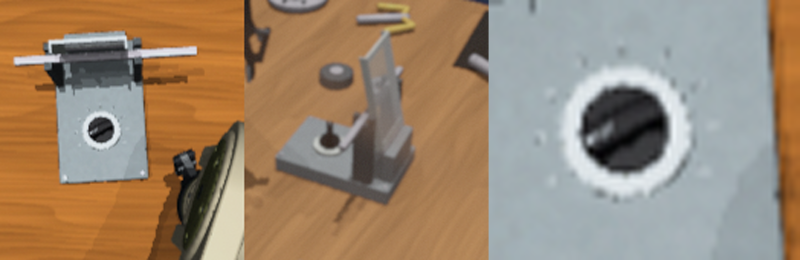

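The bar is still level in both forks, the cover is propped, and the knob's mark (597,140) has turned by roughly 50°, with the hand clear.

```bash
python3 -c "
from workcell import *
print(hand_in())"
```

```text
the job is handed in; nothing more can be done
None
```

The job is handed in: the cover is propped on the bar, which sits level in both forks. The knob was turned to its stop and held at about 0.32–0.36 N m for over 1 s. I eased it back about 5° to unload most of the spring, then let go with the robot clear at about 27 s.

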